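Close the two cam levers of the clamping jig

TASK

Clamp the loose wooden strip in the jig: with a fingertip, push each of the two cam levers round towards the robot until it is fully home, so that the cams press the strip against both stop pads. Move the strip only through the levers: do not push it by hand or lift it. Leave everything else lying where it is.

Things in the scene. Friction and masses are not known exactly. Their poses are not given: they have to be found in the camera images.
- jig: Flat plywood clamping jig, 126 x 290 x 12 mm, screwed to the bench. Origin at the middle of its underside on the bench; its x axis points away from the robot (board from x = -64 to +62 mm), its y axis to the left along the board (+-145 mm), z up. On its far side are two cam levers, on its robot side two small sprung stop pads; the loose strip lies between.
- lever_left (a joint): Turn of the left cam lever about its upright pivot bolt, rad. 0 = the lever points straight out to the left along the jig's +y; it grows as the lever swings towards the robot (counter-clockwise from above) and meets its end stop at 1.3, where the lever points nearly straight at the robot, its far half above the end of the strip. It starts between 0.05 and 0.3. Stays where it is left; turning needs about 0.12 Nm, up to about 0.3 Nm near the end when it clamps.
- lever_right (a joint): The same for the right cam lever, mirror-image: 0 = straight out to the right along the jig's -y; grows as it swings towards the robot (clockwise from above), end stop at 1.3.
- lever_left_tip (a point): Point on the centre line of the left lever, 80 mm from its pivot and 8 mm short of its end, half-way up the bar. The lever is a plain wooden bar 18 to 20 mm wide and 20 mm tall, its underside 42 mm and its top 62 mm above the bench.
- lever_right_tip (a point): The same point on the right lever.
- lever_left_pivot (a point): On the pivot axis of the left lever, 52 mm above the bench (half-way up the bar); in the jig's frame at x = +35, y = +52 mm. A dark eccentric wooden disc, 36 mm across, sits under the lever and pushes the strip towards the robot as the lever turns.
- lever_right_pivot (a point): The same for the right lever, at x = +35, y = -52 mm in the jig's frame.
- stop_left (a joint): How far the left stop pad is pressed in, m: 0 free, grows towards the robot, spring of 4 N per mm, 0.006 at most. With both levers home it reads about 0.002. The pad's free face is 33 mm from the jig's origin towards the robot, its top 31 mm above the bench.
- stop_right (a joint): The same for the right stop pad.
- strip_center (a point): Centre of the loose hardwood strip, 38 x 160 x 19 mm, lying flat on the jig's board (from 12 to 31 mm above the bench), its long side (y) about along the jig's y, with a few mm of play between the cam discs and the stop pads.
- stick: Stirring stick, 18 x 152 x 9 mm, lying across the left end of the jig's board, below the left lever. Loose bystander.
- sander: Sanding block, 60 x 103 x 34 mm, on the bench just left of the jig. Loose bystander.
- bits: Drill bit case, 94 x 150 x 42 mm, on the bench at the far left. Loose bystander. Beside it, at the left end of the beam nearer the robot and about 0.45 m left of the robot's middle line, a fixed bar clamp stands upright to 0.62 m above the bench: go round or over it. Other upright clamps stand at the beams' other ends.
- driver: Screwdriver, 223 mm long, lying right of the jig. Loose bystander. It lies, like the jig, between two fixed wooden beams that cross the bench: the one nearer the robot is 88 mm high, the one beyond 70 mm high. The near face of the far beam is about 70 to 110 mm beyond the jig's lever pivots.
- spring_a: Spring clamp lying on its side, 84 x 137 x 26 mm, right of the screwdriver. Loose bystander.
- spring_b: Spring clamp lying on its side, 84 x 137 x 26 mm, furthest right. Loose bystander.
- glue: Glue bottle, 212 mm tall, at the far right of the bench. Loose bystander.
- epoxy: Bottle, 160 mm tall, left of the glue bottle, at the right of the bench. Loose bystander.

How it is judged (in metres and radians):
At the end, for the whole second after the job is handed in: Both levers turned to at least 1.1 rad of their 1.3 and at rest; both stop pads pressed in by more than 0.8 mm by the strip; the strip flat on the board, within 0.03 rad of the jig's length and within 26 mm of its middle (value of joint each of lever_left, lever_right above 1.1 rad and value of joint each of stop_left, stop_right above 0.0008 m and z of strip_center in the frame of jig between 0.0185 and 0.0245 m and y of strip_center in the frame of jig between -0.026 and 0.026 m and angle between the y axis of strip_center and the y axis of jig, either way round below 0.03 rad and velocity of joint each of lever_left, lever_right below 0.05 rad/s); the robot touches nothing.
It fails at once if the strip is lifted off the board or tipped (height (world z) of strip_center above 0.031 m or angle between strip_center's own z axis and vertical above 0.2 rad).
It fails at once if the robot pushes the strip itself (contact force between any of the fingers, the arm and strip above 1.5 N).
It fails at once if a bystander is moved by more than 15 mm (distance of any of stick, sander, bits, driver, spring_a, spring_b, glue, epoxy from where it was at the start of the episode above 0.015 m).
It also fails if it takes over 58 s, if anything falls off the work surface, if the arm or the gripper's body presses on something with over 40 N, if the wrist force passes 120 N, or if a joint passes its speed limit or range.

ROBOT

A 6-joint arm with a two-finger parallel gripper is mounted at the origin on the work surface; the furniture and walls round the work are solid. World frame = base frame: x ahead of the robot, y to its left, z up, the work surface at z = 0. Lengths are in mm, angles in rad, forces in N, time in s.
With the tool pointing down it reaches from about 300 to 950 mm from the base axis. Payload 3.1 kg.
Tool frame: the origin (TCP) lies midway between the tips of the shut fingers; the grasp point (between the pads) lies 19 mm behind it; z points along the fingers, y is the direction in which the jaws open and shut (so a half turn about z gives the same grasp; the last joint's range is limited). The gripper opens to 85 mm and grips with 20 to 120 N. Pads are 22 mm wide; open, the fingers measure 114 mm over their backs; the gripper's body (76 mm by 85 mm) begins 54 mm behind the grasp point. The pads swing forward as they close: fully open they stand 13 mm farther back than shut.
Start: joints at [-1.271, 0.308, 1.634, -0, 1.2, -0.07], TCP at [225.867, -582.766, 231.272] pointing down, gripper open.
Joint ranges: [-3.06, 3.06], [-0.79, 1.96], [0.05, 2.63], [-1.19, 4.34], [0.05, 2.64], [-2.94, 2.94]. Speed limits (rad/s): [2.79, 2.79, 3.14, 3.14, 3.14, 3.14].

INTERFACE

Orientations are given as [roll, pitch, yaw] about the fixed x, y, z axes, in that order (R = Rz(yaw) Ry(pitch) Rx(roll)).
In Python, from rig import r gives the robot as it stands.
- The arm moves only by the shell command python3 -m pendant 'ROWS' [OPENING] [FORCE]. ROWS is JSON, a list of rows, each an object with "travel": the shift along the tool's x, y, z in mm, a list of three; "turn": the turn, a rotation vector about the tool's x, y, z in rad, a list of three. In form: [{"travel": [tx, ty, tz], "turn": [ax, ay, az]}, ...]. A call has 1 to 10 rows; each row shifts and turns the commanded pose from where the row before left it, along the tool's axes as they then stand; what a row does not reach is not made up. A row lasts 1/10 s, in which the tool goes at most 50 mm and 8.59 degrees, less where a joint would pass 70% of its speed; a pose out of reach is approached as far as the arm can. A call is refused whole if a number of a shift passes 50 or a number of a turn 0.15, either way. A call with a gripper value outside its range is refused whole. OPENING is the closure in counts, from 0 (fully open) to 255 (shut), set as the call begins (- or left out, the last holds). The fingers move at their own pace and stop on an object; FORCE is the grip in N (left out, the last holds). Time passes only in rows, so rows that do not move let the fingers close. It gives the time, the measured TCP pose, the force and the opening at its end, in the units of the state.
- r.sense(): the state, without advancing time (a new reading comes with each control period).
- r.snapshot(name): name is "side" or "top"; returns (picture, depth): 384x512x3 uint8, red, green, blue; 384x512 float32, mm along the optical axis (not along the pixel's ray), 0 where there is no reading.
- r.camera_params(name): a dict with "fx", "fy", "cx", "cy" (pixels), "rvec" (rotation vector, rad) and "tvec" (3), from world to camera coordinates, as OpenCV has them. Camera axes: x right, y down, z forward; pixel columns grow to the right and rows downward; lengths in mm; the calibration is good to about 2 mm. A picture is of the moment at which its call begins. camera_params takes no time and is no camera call.
- r.close_job(): hands the job in, once; it reports no verdict.
Trained networks look in the newest picture that a camera, given by its name, has taken for a name from the list of things; names that differ only in an ending like _2 or _b are one class to them, and where a whole thing is asked for, a point or a joint stands for the part that bears it (a point fixed in the world has none). Each returns a list of dicts, best first, with "score" (0 to 1); they miss things now and then, are a little off and sometimes report something else, mostly with a low value. They report only what shows in the picture. A call takes as long as a camera call.
- r.trace(camera, name): "pixels" (384x512 bool, what is visible of it).
- r.tip_of(camera, name): "location" ([x, y, z] in mm, in world coordinates, good to about 4 mm: a listed point, or the origin of a listed thing).
The state is a dict: "time": time; "joints": joint angles; "joint_vel": joint speeds; "joint_efforts": joint torques, N m; "tool_pos": TCP position; "eef_rot": TCP orientation; "force": force on the tool from outside, world axes, zero at the start; "moment": the same for the moment, N m; "width": opening from 0.0 (shut) to 1.0 (fully open).
Only numpy, scipy, OpenCV 4.12 (cv2) and the standard library are available. Lean on these libraries where they do the work, as an engineer would, in place of code of your own. Each camera call takes 0.05 s, during which the arm holds its last target.

## Working session

There is one attempt and no reset: what is moved stays moved. The work goes in short steps, Python scripts to look and compute and a shell command to move; the robot and the scene stay as the last step left them, time stands still between calls to the robot, and variables do not carry over. Pictures are saved under pics/ and viewed, and the job is handed in when it is done.

```bash
mkdir -p pics; ls
python3 - <<'E'
from rig import r
import cv2,numpy as np
s=r.sense(); print({k:np.round(v,3).tolist() for k,v in s.items()})
for c in ("top","side"):
    p,d=r.snapshot(c); cv2.imwrite(f"pics/{c}0.png",p[:,:,::-1]); np.save(f"pics/{c}0.npy",d)
    for n in ("jig","lever_left_tip","lever_right_tip","lever_left_pivot","lever_right_pivot","strip_center"):
        print(c,n,[(round(x["score"],2),np.round(x["location"],1).tolist()) for x in r.tip_of(c,n)[:2]])
E
```

```text
pics
{'time': 0.0, 'joints': [-1.271, 0.309, 1.635, 0.0, 1.2, -0.07], 'joint_vel': [-0.002, 0.001, 0.002, 0.001, -0.0, 0.001], 'joint_efforts': [0.0, -41.525, -27.666, -0.0, 0.01, -0.0], 'tool_pos': [225.627, -581.949, 230.048], 'eef_rot': [-3.139, -0.0, 0.37], 'force': [0.099, 0.085, 0.06], 'moment': [-0.009, 0.017, -0.046], 'width': 1.002}
top jig [(0.84, [455.1, 51.3, -2.9])]
top lever_left_tip [(0.61, [463.2, 181.7, 51.1]), (0.51, [585.0, -532.5, -0.4])]
top lever_right_tip [(0.71, [488.0, -83.1, 49.0]), (0.25, [457.5, 52.2, -2.3])]
top lever_left_pivot [(0.71, [489.4, 106.6, 52.8])]
top lever_right_pivot [(0.58, [489.4, 6.6, 47.1])]
top strip_center [(0.86, [447.9, 54.3, 20.8]), (0.24, [443.0, 235.7, -3.2])]
side jig [(0.85, [453.3, 53.6, 2.0]), (0.7, [486.9, -76.1, 51.0])]
side lever_left_tip [(0.57, [468.6, 183.4, 51.7])]
side lever_right_tip [(0.66, [439.2, 240.5, 2.5]), (0.59, [418.6, 392.2, -2.0])]
side lever_left_pivot [(0.72, [486.1, 107.3, 53.3]), (0.22, [450.1, 176.5, 12.7])]
side lever_right_pivot [(0.61, [492.7, 2.2, 51.8])]
side strip_center [(0.74, [443.4, 52.0, 18.2]), (0.7, [459.6, -505.8, 4.7])]
```

View pics/top0.png

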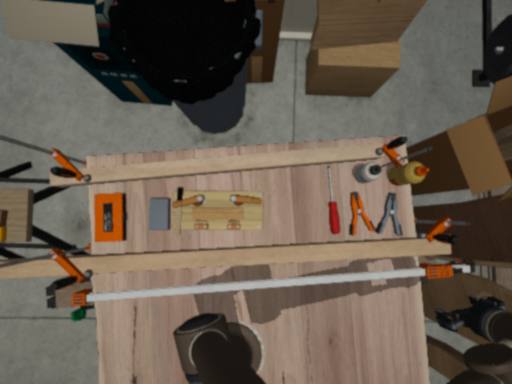

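View pics/side0.png

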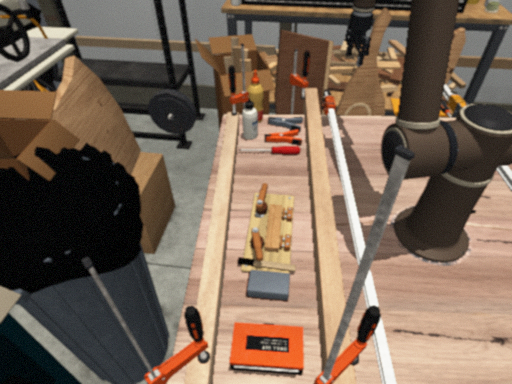

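```bash
cat > h.py <<'E'
import numpy as np,cv2
from rig import r
def world(cam,d):
    k=r.camera_params(cam);R=cv2.Rodrigues(np.array(k["rvec"],float))[0];t=np.array(k["tvec"],float).ravel()
    v,u=np.mgrid[:d.shape[0],:d.shape[1]]
    P=np.stack([(u-k["cx"])/k["fx"]*d,(v-k["cy"])/k["fy"]*d,d],-1)
    return (P-t)@R
def proj(cam,X):
    k=r.camera_params(cam);K=np.array([[k["fx"],0,k["cx"]],[0,k["fy"],k["cy"]],[0,0,1]],float)
    return cv2.projectPoints(np.array(X,float).reshape(-1,1,3),np.array(k["rvec"],float),np.array(k["tvec"],float),K,None)[0][:,0]
E
python3 - <<'E'
from h import *
d=np.load("pics/top0.npy");W=world("top",d);p=cv2.imread("pics/top0.png")
c=p[180:240,140:275];cv2.imwrite("pics/crop0.png",cv2.resize(c,None,fx=5.5,fy=5.5,interpolation=cv2.INTER_CUBIC))
s=cv2.imread("pics/side0.png")[175:305,220:320];cv2.imwrite("pics/crops0.png",cv2.resize(s,None,fx=4.5,fy=4.5,interpolation=cv2.INTER_CUBIC))
x,y,z=W[...,0],W[...,1],W[...,2]
m=(z>52)&(z<72)&(x>380)&(x<520)&(y>-110)&(y<210)
n,l=cv2.connectedComponents(m.astype(np.uint8))
for i in range(1,n):
    q=W[l==i]
    if len(q)<8: continue
    cc=q.mean(0);u,S,vt=np.linalg.svd(q[:,:2]-cc[:2],full_matrices=False);print(len(q),cc.round(1),vt[0].round(3),q.min(0).round(),q.max(0).round())
m=(z>4)&(z<20)&(x>360)&(x<530)&(y>-110)&(y<215)
q=W[m]; pts=q[:,:2].astype(np.float32); print(cv2.minAreaRect(pts),len(q))
# tall things: heights along x for several y
for yy in (-100,-300,50,200,300):
    row=[]
    for xx in range(150,640,20):
        mm=(abs(x-xx)<10)&(abs(y-yy)<10); row.append((xx,int(np.max(z[mm])) if mm.any() else None))
    print(yy,row)
for n in ("lever_left","lever_right","strip_center"):
    for o in r.trace("top",n)[:1]:
        q=W[o["pixels"]];print(n,o["score"],len(q),np.median(q,0).round(1))
E
```

```text
202 [479.7 141.6  61.1] [ 0.276 -0.961] [459.  94.  54.] [499. 191.  70.]
197 [490.5 -32.8  61. ] [-0.063 -0.998] [480. -83.  53.] [502.  13.  69.]
((444.87127685546875, 52.37633514404297), (169.05299377441406, 320.64508056640625), 0.04423370957374573) 2244
-100 [(150, 5), (170, 4), (190, 6), (210, 29), (230, 31), (250, 4), (270, 5), (290, 84), (310, 92), (330, 92), (350, 92), (370, 5), (390, 8), (410, 4), (430, 2), (450, 5), (470, 2), (490, 3), (510, 5), (530, 3), (550, 5), (570, 5), (590, 73), (610, 74), (630, 75)]
-300 [(150, 4), (170, 6), (190, 3), (210, 5), (230, 31), (250, 30), (270, 3), (290, 4), (310, 92), (330, 92), (350, 92), (370, 93), (390, 3), (410, 24), (430, 21), (450, 28), (470, 22), (490, 27), (510, 16), (530, 17), (550, 20), (570, 16), (590, 18), (610, 71), (630, 75)]
50 [(150, 461), (170, 463), (190, 443), (210, 359), (230, 29), (250, 7), (270, 5), (290, 94), (310, 92), (330, 92), (350, 3), (370, 3), (390, 15), (410, 16), (430, 35), (450, 37), (470, 35), (490, 19), (510, 15), (530, 2), (550, 6), (570, 74), (590, 75), (610, 74), (630, 71)]
200 [(150, 7), (170, 4), (190, 32), (210, 31), (230, 3), (250, 4), (270, 92), (290, 94), (310, 92), (330, 91), (350, 4), (370, 6), (390, 34), (410, 35), (430, 36), (450, 31), (470, 61), (490, 35), (510, 16), (530, 5), (550, 70), (570, 74), (590, 76), (610, 71), (630, 5)]
300 [(150, 5), (170, 29), (190, 29), (210, 5), (230, 3), (250, 5), (270, 93), (290, 91), (310, 91), (330, 4), (350, 4), (370, 4), (390, 4), (410, 4), (430, 4), (450, 4), (470, 5), (490, 5), (510, 4), (530, 3), (550, 76), (570, 75), (590, 75), (610, 3), (630, 1)]
lever_left 0.74 214 [478.3 134.3  60.7]
lever_right 0.63 214 [488.3 -21.   60.6]
strip_center 0.74 194 [488.8 -24.2  61. ]
```

View pics/crop0.png

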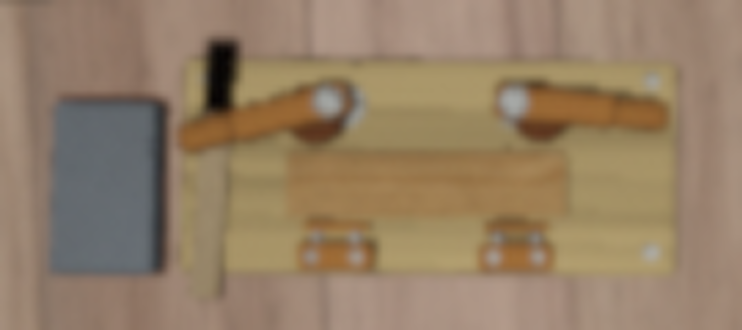

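View pics/crops0.png

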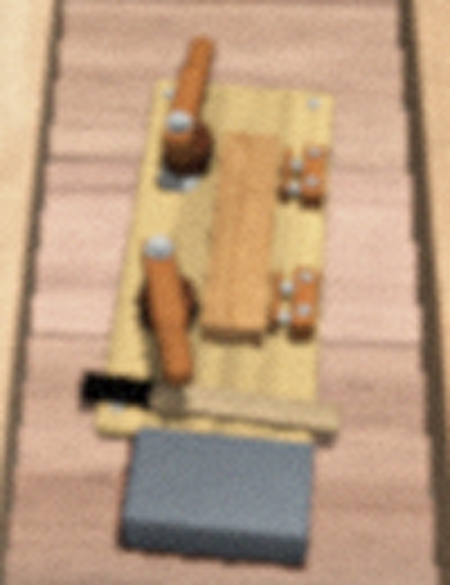

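Run:
```python
from h import *
def up(cx,cy,z):
    u=140+(cx+.5)/5.5-.5;v=180+(cy+.5)/5.5-.5
    k=r.camera_params("top");R=cv2.Rodrigues(np.array(k["rvec"],float))[0];t=np.array(k["tvec"],float).ravel()
    a=R.T@np.array([(u-k["cx"])/k["fx"],(v-k["cy"])/k["fy"],1]);c=-R.T@t
    return (c+a*(z-c[2])/a[2]).round(1)
for n,x,y,z in [("TL",185,58,12),("TR",675,65,12),("BR",672,272,12),("BL",182,270,12),("pivL",328,100,66),("pivR",515,102,66),("Lend",182,135,62),("Rend",668,115,62),("sTL",290,150,31),("sTR",568,152,31),("sBR",567,216,31),("sBL",287,213,31)]: print(n,up(x,y,z))
k=r.camera_params("top");R=cv2.Rodrigues(np.array(k["rvec"],float))[0];print(-R.T@np.array(k["tvec"]).ravel())
```

```text
TL [513.8 199.4  12. ]
TR [519.1 -87.2  12. ]
BR [397.9 -89.2  12. ]
BL [390.5 195.5  12. ]
pivL [489.8 107.   66. ]
pivR [492.    2.8  66. ]
Lend [467.8 187.9  62. ]
Rend [487.6 -83.   62. ]
sTL [461.8 132.8  31. ]
sTR [465.7 -26.7  31. ]
sBR [428.9 -27.4  31. ]
sBL [425.7 133.   31. ]
[ 446.05580583  -59.55128203 1168.28826879]
```

```bash
python3 -m pendant '[{"travel":[0,0,-15],"turn":[0,0,0.123]},{"travel":[0,0,-15],"turn":[0,0,0.123]},{"travel":[0,0,-15],"turn":[0,0,0.124]},{"travel":[0,-30,0],"turn":[0,0,0]},{"travel":[0,-30,0],"turn":[0,0,0]},{"travel":[0,-30,0],"turn":[0,0,0]}]' 255 40
python3 - <<'E'
from h import *
d=np.load("pics/top0.npy");W=world("top",d);x,y,z=W[...,0],W[...,1],W[...,2]
m=(z>130)&(z<900)&(x>180)&(x<700)&(abs(y)<720)
n,l=cv2.connectedComponents(m.astype(np.uint8))
for i in range(1,n):
    q=W[l==i]
    if len(q)>5: print(len(q),q.min(0).round(),q.max(0).round())
E
```

```text
time: 1.45
tool_pos: [225.8, -491.9, 276.4]
eef_rot: [3.141, -0.0, -0.001]
force: [-0.0, 0.5, 0.4]
width: -0.0
733 [527. 431. 130.] [616. 522. 365.]
468 [ 601. -494.  130.] [ 665. -430.  327.]
395 [ 553. -556.  130.] [ 615. -497.  214.]
104 [ 572. -427.  131.] [ 602. -397.  161.]
580 [ 383. -624.  131.] [ 457. -552.  280.]
889 [243. 403. 133.] [334. 498. 379.]
4272 [ 190. -647.  243.] [ 266. -356.  645.]
3046 [180. -85. 280.] [222. 102. 679.]
```

```bash
python3 -m pendant '[{"travel":[18,-36,0],"turn":[0,0,0]},{"travel":[18,-36,0],"turn":[0,0,0]},{"travel":[18,-36,0],"turn":[0,0,0]},{"travel":[18,-36,0],"turn":[0,0,0]},{"travel":[18,-36,0],"turn":[0,0,0]},{"travel":[18,-36,0],"turn":[0,0,0]},{"travel":[18,-36,0],"turn":[0,0,0]},{"travel":[18,-36,0],"turn":[0,0,0]},{"travel":[18,-36,0],"turn":[0,0,0]},{"travel":[18,-36,0],"turn":[0,0,0]}]'
python3 -m pendant '[{"travel":[30,-20,20],"turn":[0,0,0]},{"travel":[30,-20,20],"turn":[0,0,0]},{"travel":[30,-20,25],"turn":[0,0,0]},{"travel":[25,-10,25],"turn":[0,0,0]},{"travel":[0,0,25],"turn":[0,0,0]},{"travel":[0,0,0],"turn":[0,0,0]},{"travel":[0,0,0],"turn":[0,0,0]}]'
```

```text
time: 2.45
tool_pos: [406.5, -131.3, 276.7]
eef_rot: [3.141, -0.001, -0.0]
force: [0.9, -0.9, -0.9]
width: 0.003
time: 3.15
tool_pos: [520.4, -62.8, 161.1]
eef_rot: [-3.141, 0.002, -0.0]
force: [0.6, -0.7, -0.3]
width: -0.0
```

```bash
python3 -m pendant '[{"travel":[0,0,20],"turn":[0,0,0]},{"travel":[0,0,20],"turn":[0,0,0]},{"travel":[0,0,20],"turn":[0,0,0]},{"travel":[0,0,15],"turn":[0,0,0]},{"travel":[0,0,12],"turn":[0,0,0]},{"travel":[0,0,10],"turn":[0,0,0]},{"travel":[0,0,10],"turn":[0,0,0]},{"travel":[0,0,8],"turn":[0,0,0]},{"travel":[0,0,0],"turn":[0,0,0]}]'
python3 - <<'E'
from h import *
p,d=r.snapshot("top");s,_=r.snapshot("side")
cv2.imwrite("pics/t1.png",cv2.resize(np.hstack([p[170:250,180:300],s[150:250,220:340][:80]])[:,:,::-1],None,fx=3.3,fy=3.3))
print(r.sense()["tool_pos"],r.sense()["force"])
# path for right lever: finger center keeping contact at radius rr
P=np.array([491.7,2.5])
for name,P,sg in (("R",[491.7,2.5],-1),("L",[489.4,106.5],1)):
  for q in (0.07,.25,.5,.7,.9,1.1,1.2,1.25,1.3):
    th=q+0.022*(1 if sg>0 else -1)
    l=np.array([-np.sin(th),sg*np.cos(th)]);n=np.array([np.cos(th),sg*np.sin(th)])
    corner=np.array([11,sg*14.5]) # center minus contact
    c=np.array(P)+65*l+10*n+corner
    print(name,q,c.round(1),end=" ")
  print()
E
```

```text
time: 4.05
tool_pos: [520.1, -62.7, 45.3]
eef_rot: [-3.141, 0.002, -0.0]
force: [-0.3, 0.1, 0.3]
width: 0.006
[521.06150552 -62.8115572   46.26422461] [ 0.65452161 -0.87520714  0.97456831]
R 0.07 [509.6 -77.4] R 0.25 [497.7 -77.6] R 0.5 [481.7 -74.3] R 0.7 [469.7 -68.9] R 0.9 [459.1 -61.2] R 1.1 [450.2 -51.6] R 1.2 [446.5 -46.1] R 1.25 [444.8 -43.3] R 1.3 [443.4 -40.3] 
L 0.07 [504.4 186.6] L 0.25 [492.6 186.3] L 0.5 [476.7 182.3] L 0.7 [464.9 176.4] L 0.9 [454.6 168.2] L 1.1 [446.2 158.2] L 1.2 [442.7 152.6] L 1.25 [441.2 149.7] L 1.3 [439.9 146.7]
```

View pics/t1.png

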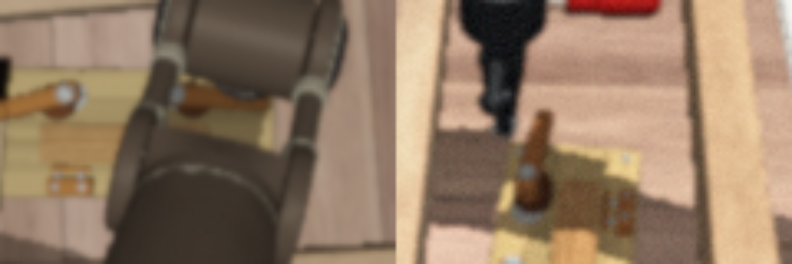

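```bash
python3 -m pendant '[{"travel":[-6,6,0],"turn":[0,0,0]},{"travel":[-6,5,0],"turn":[0,0,0]},{"travel":[-6,2,0],"turn":[0,0,0]},{"travel":[-6,2,0],"turn":[0,0,0]},{"travel":[-5,-1,0],"turn":[0,0,0]},{"travel":[-5,-1,0],"turn":[0,0,0]},{"travel":[-5,-1,0],"turn":[0,0,0]},{"travel":[0,0,0],"turn":[0,0,0]}]'
python3 -m pendant '[{"travel":[-6,-2,0],"turn":[0,0,0]},{"travel":[-6,-3,0],"turn":[0,0,0]},{"travel":[-5,-3,0],"turn":[0,0,0]},{"travel":[-5,-5,0],"turn":[0,0,0]},{"travel":[-5,-5,0],"turn":[0,0,0]},{"travel":[0,0,0],"turn":[0,0,0]}]'
python3 - <<'E'
from h import *
p,d=r.snapshot("top");s,_=r.snapshot("side")
cv2.imwrite("pics/t2.png",cv2.resize(np.hstack([p[170:250,180:300],s[180:260,220:340]])[:,:,::-1],None,fx=3.3,fy=3.3))
for c in("top","side"):print([(round(x["score"],2),np.round(x["location"],1).tolist()) for x in r.tip_of(c,"lever_right_tip")[:3]])
E
```

```text
time: 4.95
tool_pos: [480.9, -74.5, 46.2]
eef_rot: [-3.141, 0.001, -0.0]
force: [-0.0, -0.2, -0.5]
width: -0.002
time: 5.55
tool_pos: [453.5, -56.1, 46.0]
eef_rot: [-3.141, 0.002, 0.0]
force: [-1.0, -2.4, 0.2]
width: 0.002
[(0.26, [456.6, -400.5, -2.8])]
[(0.89, [427.8, -47.2, 51.5]), (0.69, [487.8, 107.1, 49.4])]
```

View pics/t2.png

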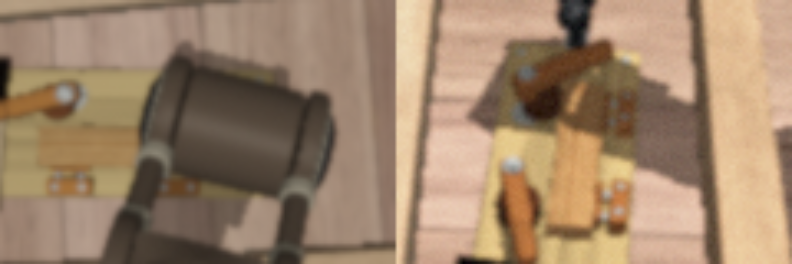

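```bash
python3 -m pendant '[{"travel":[-4,-4,0],"turn":[0,0,0]},{"travel":[-3,-5,0],"turn":[0,0,0]},{"travel":[-2,-4,0],"turn":[0,0,0]},{"travel":[-1,-3,0],"turn":[0,0,0]},{"travel":[0,0,0],"turn":[0,0,0]}]'
python3 - <<'E'
from h import *
s,_=r.snapshot("side")
cv2.imwrite("pics/t3.png",cv2.resize(s[180:260,220:340][:,:,::-1],None,fx=5,fy=5))
for c in("side",):print([(round(x["score"],2),np.round(x["location"],1).tolist()) for x in r.tip_of(c,"lever_right_tip")[:3]])
print(r.sense()["force"],r.sense()["moment"])
E
```

```text
time: 6.25
tool_pos: [443.9, -41.5, 46.1]
eef_rot: [3.14, 0.002, 0.002]
force: [-2.0, -5.8, 0.5]
width: -0.0
[(0.68, [420.0, -26.7, 51.5])]
[-1.21879894 -5.54328705  1.20241475] [-0.88707229  0.20540762 -0.00176488]
```

View pics/t3.png

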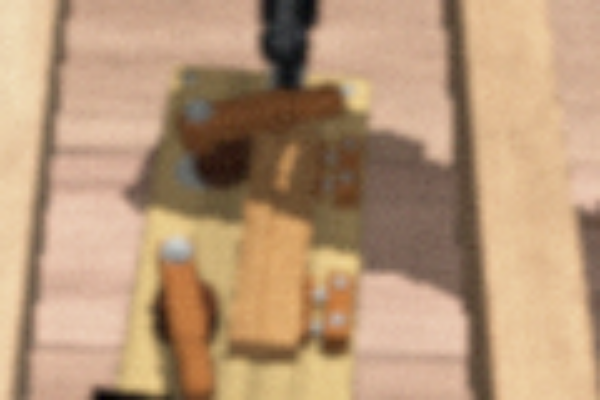

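```bash
python3 -m pendant '[{"travel":[-1,-3,0],"turn":[0,0,0]},{"travel":[0,0,0],"turn":[0,0,0]}]';python3 -m pendant '[{"travel":[-1,-2,0],"turn":[0,0,0]},{"travel":[0,0,0],"turn":[0,0,0]}]';python3 -m pendant '[{"travel":[0,-2,0],"turn":[0,0,0]},{"travel":[0,0,0],"turn":[0,0,0]}]'
```

```text
time: 6.55
tool_pos: [442.5, -38.6, 46.1]
eef_rot: [3.14, 0.003, 0.002]
force: [-3.0, -6.4, 1.9]
width: -0.007
time: 6.75
tool_pos: [441.5, -36.7, 46.1]
eef_rot: [3.14, 0.003, 0.002]
force: [-2.3, -6.9, 1.2]
width: -0.003
time: 6.95
tool_pos: [441.5, -36.1, 46.2]
eef_rot: [3.137, 0.003, 0.004]
force: [-2.6, -12.1, 2.0]
width: -0.004
```

```bash
python3 -m pendant '[{"travel":[0,-1.5,0],"turn":[0,0,0]},{"travel":[0,0,0],"turn":[0,0,0]}]'
python3 - <<'E'
from h import *
s,_=r.snapshot("side")
cv2.imwrite("pics/t4.png",cv2.resize(s[180:260,220:340][:,:,::-1],None,fx=5,fy=5))
for c in("side",):print([(round(x["score"],2),np.round(x["location"],1).tolist()) for x in r.tip_of(c,"lever_right_tip")[:3]])
E
```

```text
time: 7.15
tool_pos: [441.5, -35.8, 46.2]
eef_rot: [3.134, 0.003, 0.005]
force: [-3.5, -17.2, 1.6]
width: -0.006
[(0.55, [414.8, -21.9, 50.2])]
```

View pics/t4.png

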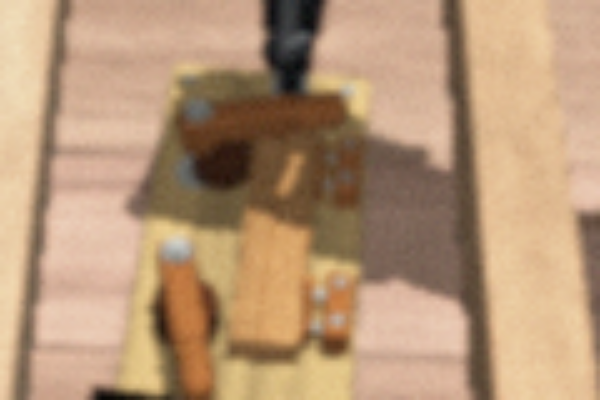

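```bash
python3 -m pendant '[{"travel":[3,9,0],"turn":[0,0,0]},{"travel":[3,10,0],"turn":[0,0,0]},{"travel":[0,0,-15],"turn":[0,0,0]},{"travel":[0,0,-30],"turn":[0,0,0]},{"travel":[0,0,-35],"turn":[0,0,0]},{"travel":[0,0,0],"turn":[0,0,0]}]'
python3 -m pendant '[{"travel":[10,-25,0],"turn":[0,0,0]},{"travel":[10,-35,0],"turn":[0,0,0]},{"travel":[10,-35,0],"turn":[0,0,0]},{"travel":[10,-35,0],"turn":[0,0,0]},{"travel":[10,-35,0],"turn":[0,0,0]},{"travel":[10,-35,0],"turn":[0,0,0]},{"travel":[0,-25,0],"turn":[0,0,0]},{"travel":[0,0,0],"turn":[0,0,0]}]'
python3 - <<'E'
from h import *
s,_=r.snapshot("side");p,_=r.snapshot("top")
cv2.imwrite("pics/t5.png",cv2.resize(np.hstack([p[170:250,140:280],s[180:280,220:340][:80]])[:,:,::-1],None,fx=3,fy=3))
for c in("top","side"):
  for n in ("lever_left_tip","lever_right_tip","strip_center"):print(c,n,[(round(x["score"],2),np.round(x["location"],1).tolist()) for x in r.tip_of(c,n)[:2]])
print(r.sense()["tool_pos"],r.sense()["eef_rot"])
E
```

```text
time: 7.85
tool_pos: [453.3, -51.9, 130.7]
eef_rot: [3.141, -0.01, -0.001]
force: [0.8, -0.4, 0.4]
width: 0.001
time: 8.65
tool_pos: [508.7, 176.6, 125.5]
eef_rot: [-3.14, 0.001, 0.003]
force: [-0.6, 0.1, -0.3]
width: -0.002
top lever_left_tip [(0.47, [466.0, 182.5, 49.5])]
top lever_right_tip []
top strip_center [(0.58, [442.2, 56.5, 19.7]), (0.18, [418.6, -18.5, 53.8])]
side lever_left_tip [(0.68, [468.6, 183.1, 54.1]), (0.17, [419.7, 390.6, 0.1])]
side lever_right_tip [(0.72, [415.0, -19.6, 52.1])]
side strip_center [(0.78, [441.3, 57.0, 21.2]), (0.56, [581.6, -525.6, -1.4])]
[508.94036592 172.6883891  126.18804988] [ 3.14149549e+00  2.74130870e-04 -1.70953568e-03]
```

View pics/t5.png

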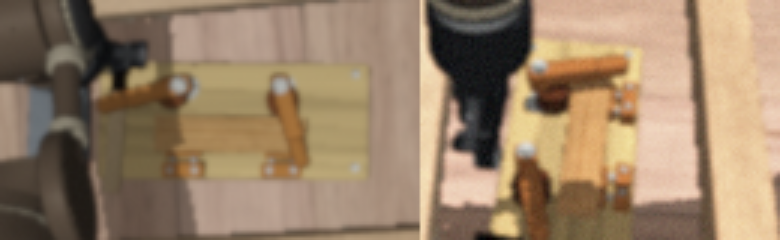

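```bash
python3 -m pendant '[{"travel":[0,-4,20],"turn":[0,0,0]},{"travel":[0,-4,20],"turn":[0,0,0]},{"travel":[0,0,15],"turn":[0,0,0]},{"travel":[0,0,13],"turn":[0,0,0]},{"travel":[0,0,12],"turn":[0,0,0]},{"travel":[0,0,0],"turn":[0,0,0]}]'
python3 -m pendant '[{"travel":[-6,-2,0],"turn":[0,0,0]},{"travel":[-6,-1,0],"turn":[0,0,0]},{"travel":[-5,1,0],"turn":[0,0,0]},{"travel":[-5,1,0],"turn":[0,0,0]},{"travel":[-5,1,0],"turn":[0,0,0]},{"travel":[-5,1,0],"turn":[0,0,0]},{"travel":[-6,3,0],"turn":[0,0,0]},{"travel":[-6,3,0],"turn":[0,0,0]},{"travel":[-5,4,0],"turn":[0,0,0]},{"travel":[0,0,0],"turn":[0,0,0]}]'
```

```text
time: 9.65
tool_pos: [507.5, 181.0, 44.4]
eef_rot: [3.141, 0.004, -0.001]
force: [-1.5, 0.0, -0.3]
width: 0.001
time: 10.65
tool_pos: [458.6, 170.1, 46.1]
eef_rot: [3.141, 0.002, -0.0]
force: [0.5, 1.1, 0.3]
width: 0.006
```

Force is small and the path is on track, so I'll continue in small steps.

```bash
python3 -m pendant '[{"travel":[-4,4,0],"turn":[0,0,0]},{"travel":[-4,4,0],"turn":[0,0,0]},{"travel":[-4,4,0],"turn":[0,0,0]},{"travel":[-3,4,0],"turn":[0,0,0]},{"travel":[-2,4,0],"turn":[0,0,0]},{"travel":[0,0,0],"turn":[0,0,0]}]'
python3 - <<'E'
from h import *
s,_=r.snapshot("side")
cv2.imwrite("pics/t6.png",cv2.resize(s[190:280,220:340][:,:,::-1],None,fx=5,fy=5))
for c in("side",):print([(round(x["score"],2),np.round(x["location"],1).tolist()) for x in r.tip_of(c,"lever_left_tip")[:3]])
E
```

```text
time: 11.25
tool_pos: [442.3, 150.5, 46.2]
eef_rot: [-3.141, 0.001, -0.001]
force: [0.1, 5.2, 0.7]
width: 0.002
[(0.67, [413.9, 134.4, 53.3])]
```

View pics/t6.png

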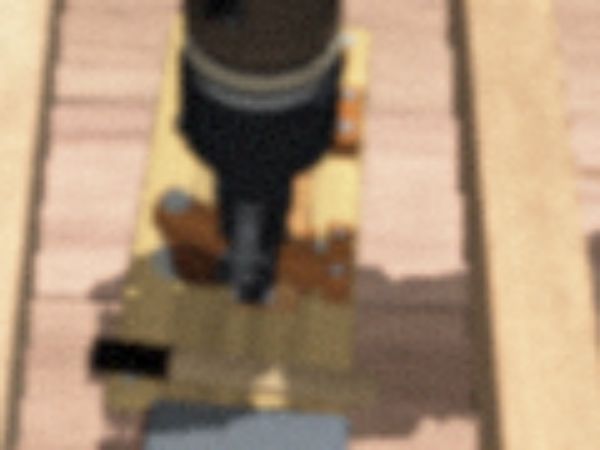

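```bash
python3 -m pendant '[{"travel":[-1,3,0],"turn":[0,0,0]},{"travel":[0,0,0],"turn":[0,0,0]}]';python3 -m pendant '[{"travel":[-1,3,0],"turn":[0,0,0]},{"travel":[0,0,0],"turn":[0,0,0]}]';python3 -m pendant '[{"travel":[0,2,0],"turn":[0,0,0]},{"travel":[0,0,0],"turn":[0,0,0]}]'
```

```text
time: 11.55
tool_pos: [441.0, 147.9, 46.1]
eef_rot: [-3.141, 0.002, -0.001]
force: [-1.0, 5.7, 1.9]
width: -0.002
time: 11.75
tool_pos: [439.6, 145.0, 46.1]
eef_rot: [-3.141, 0.003, -0.001]
force: [-2.0, 5.6, 3.3]
width: -0.0
time: 11.95
tool_pos: [439.2, 143.8, 46.1]
eef_rot: [-3.139, 0.004, -0.002]
force: [-3.4, 9.5, 3.2]
width: 0.001
```

```bash
python3 -m pendant '[{"travel":[0,1.5,0],"turn":[0,0,0]},{"travel":[0,0,0],"turn":[0,0,0]}]';python3 -m pendant '[{"travel":[0,1.5,0],"turn":[0,0,0]},{"travel":[0,0,0],"turn":[0,0,0]}]'
```

```text
time: 12.15
tool_pos: [439.2, 143.5, 46.1]
eef_rot: [-3.137, 0.004, -0.004]
force: [-4.3, 14.2, 2.5]
width: -0.003
time: 12.35
tool_pos: [439.2, 143.3, 46.2]
eef_rot: [-3.135, 0.003, -0.005]
force: [-4.5, 19.1, 2.2]
width: -0.002
```

```bash
python3 -m pendant '[{"travel":[3,-9,0],"turn":[0,0,0]},{"travel":[3,-10,0],"turn":[0,0,0]},{"travel":[0,0,-20],"turn":[0,0,0]},{"travel":[0,0,-35],"turn":[0,0,0]},{"travel":[0,0,-40],"turn":[0,0,0]},{"travel":[0,0,-40],"turn":[0,0,0]},{"travel":[0,0,-40],"turn":[0,0,0]},{"travel":[0,0,0],"turn":[0,0,0]}]'
python3 -m pendant '[{"travel":[0,30,0],"turn":[0,0,0]},{"travel":[0,35,0],"turn":[0,0,0]},{"travel":[0,35,0],"turn":[0,0,0]},{"travel":[0,35,0],"turn":[0,0,0]},{"travel":[0,35,0],"turn":[0,0,0]},{"travel":[0,35,0],"turn":[0,0,0]},{"travel":[0,35,0],"turn":[0,0,0]},{"travel":[0,35,0],"turn":[0,0,0]},{"travel":[0,35,0],"turn":[0,0,0]},{"travel":[0,35,0],"turn":[0,0,0]}]'
python3 -m pendant '[{"travel":[-10,25,0],"turn":[0,0,0]},{"travel":[-10,25,0],"turn":[0,0,0]},{"travel":[-10,25,0],"turn":[0,0,0]},{"travel":[0,0,0],"turn":[0,0,0]},{"travel":[0,0,0],"turn":[0,0,0]}]'
python3 - <<'E'
from h import *
s,_=r.snapshot("side");p,d=r.snapshot("top");np.save("pics/top7.npy",d)
cv2.imwrite("pics/t7.png",cv2.resize(np.hstack([p[170:250,140:280],s[195:275,220:320]])[:,:,::-1],None,fx=3.3,fy=3.3,interpolation=cv2.INTER_CUBIC))
cv2.imwrite("pics/t7f.png",np.ascontiguousarray(p[:,:,::-1]))
for c in("top","side"):
  for n in ("lever_left_tip","lever_right_tip","strip_center"):print(c,n,[(round(x["score"],2),np.round(x["location"],1).tolist()) for x in r.tip_of(c,n)[:2]])
W=world("top",d);x,y,z=W[...,0],W[...,1],W[...,2]
m=(z>52)&(z<72)&(x>380)&(x<520)&(y>-110)&(y<210)
n,l=cv2.connectedComponents(m.astype(np.uint8))
for i in range(1,n):
    q=W[l==i]
    if len(q)<8: continue
    cc=q.mean(0);u,S,vt=np.linalg.svd(q[:,:2]-cc[:2],full_matrices=False);v=vt[0];print(len(q),cc.round(1),v.round(3),np.arctan2(abs(v[0]),abs(v[1])))
print(r.sense()["tool_pos"],r.sense()["force"])
E
```

```text
time: 13.15
tool_pos: [451.8, 159.2, 227.7]
eef_rot: [-3.14, -0.013, -0.0]
force: [0.6, 0.3, 1.0]
width: -0.001
time: 14.15
tool_pos: [445.9, -188.0, 220.1]
eef_rot: [3.141, 0.002, -0.0]
force: [0.2, -0.5, 0.3]
width: -0.005
time: 14.65
tool_pos: [416.1, -261.4, 220.3]
eef_rot: [-3.14, 0.002, -0.002]
force: [-0.7, 0.2, -0.1]
width: -0.002
top lever_left_tip [(0.69, [410.2, 123.6, 51.1])]
top lever_right_tip [(0.59, [415.2, -21.5, 50.9]), (0.33, [444.5, 55.5, 24.2])]
top strip_center [(0.84, [438.4, 57.5, 18.7]), (0.67, [491.5, 3.4, 50.5])]
side lever_left_tip [(0.56, [411.2, 126.4, 53.7]), (0.35, [416.9, -20.8, 51.7])]
side lever_right_tip [(0.89, [416.3, -23.4, 50.7])]
side strip_center [(0.62, [441.2, 55.4, 20.4]), (0.59, [450.4, 49.8, -1.0])]
207 [454.3 115.1  61.1] [-0.97   0.242] 1.3260450563381574
197 [458.   -7.7  61.1] [-0.959 -0.284] 1.2832290357995548
[ 417.18180167 -260.74836517  221.31041585] [-0.04556009  0.58767653 -0.67171571]
```

View pics/t7.png

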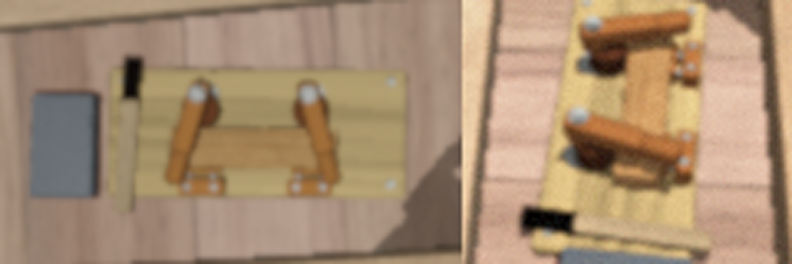

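View pics/t7f.png

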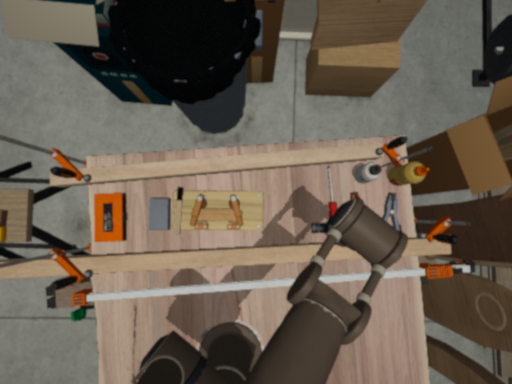

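```bash
python3 -c "
from rig import r
print(r.close_job())"
```

```text
the job is handed in; nothing more can be done
None
```

I swung both cam levers round to their end stops with the shut fingertips, the right one first, and handed the job in at about 15 s.

- **Levers:** with the arm clear, the top depth picture put the left lever at about 1.30 rad and the right at about 1.31 rad. At each stop the push force rose to about 17–19 N with almost no further movement.
- **Strip:** the networks put its centre 14–17 mm from the jig's middle towards the robot. About 16 mm is expected with the pads pressed in 2 mm. It sits about 2–3 mm off the middle along the jig, flat, and looks parallel to it by eye.
- **Bystanders:** the stick and sander look unmoved. In the last picture the arm hid one spring clamp and part of the screwdriver. The arm stayed high on that side.
- **Robot:** at hand-in it stood clear with about 0 N on the tool.

No check failed. The stop pads' travel could not be read directly, only inferred from the strip's position. Strip estimates differed by about 3 mm between cameras, within the networks' stated accuracy but more than the pads' 2 mm travel.

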